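# Pop open the push-to-open spice cupboard

### The job

Open the narrower of the two small oak cupboards on the counter: its door has no handle, so push the door in near its free edge and take your hand away, letting the spring pop it ajar. Then reach behind the ajar door with the fingertips and swing it wide open, about square to the cupboard or further, and leave it so. Keep the wider cupboard shut and leave everything else standing where it is.

Things in the scene. Friction and masses are not known exactly. Their poses are not given: they have to be found in the camera images.
- narrow: Small honey-oak cupboard, 190 mm wide, 160 deep, 220 high, fixed on the counter; origin: centre of its underside; x points from its front to its back, y to the left as the robot sees it. Shut, its handle-less door (186 wide, 214 high, 16 thick) stands 8 mm before the carcass, outer face at x = -104 mm. This one is to be opened.
- narrow_hinge (a point): Vertical hinge axis of the narrow door, at the cupboard's top level: left (+y) edge, outer face of the door; in the cupboard's frame x = -104, y = +93 mm. Fixed, axes as the cupboard's. The free edge is 186 mm to its right (-y). Catch parts stand up to 36 mm out of the door's inner face, but only 65 to 100 mm above the counter; higher up it is bare.
- narrow_door (a joint): Narrow door's angle: 0 shut and latched, grows as it opens towards the robot; limit 1.75. From shut it yields 6 mm at the free edge against about 5 N, to a firm stop at -0.035. Pushed home to that stop and let go, it springs out in about 1 s to about 0.6 and rests. From there it swings lightly and stays where left (0.05 N m friction).
- narrow_push (a point): Point on the narrow door's outer face, 25 mm from its free edge and 35 mm below the cupboard's top: a good place to push. It moves with the door; x points into the door, y along it to the hinge, z up.
- wide: Small honey-oak cupboard, 270 mm wide, 160 deep, 220 high, fixed on the counter; origin: centre of its underside; x points from its front to its back, y to the left as the robot sees it. Shut, its handle-less door (266 wide, 214 high, 16 thick) stands 8 mm before the carcass, outer face at x = -104 mm. Same kind of catch; must stay shut.
- wide_door (a joint): Angle of the wide cupboard's door: 0 shut and latched, grows as it opens.
- jar: Amber glass jar with steel cap, 52 mm across, 100 mm high, loose, standing inside the narrow cupboard on its 12 mm floor; origin at the centre of its underside, z up.
- shaker: White ceramic salt shaker, 42 mm across, 88 mm high, loose, on the counter in front of the wide cupboard; origin at the centre of its underside, z up.
- mug: Terracotta-brown mug, 80 mm across, 95 mm high, loose, on the counter to one side; origin at the centre of its underside, handle at its +y, z up.
- knife_block: Oak knife block 150 x 100 mm with black handles, 193 mm high in all, loose, on the counter to the other side; origin at the centre of its underside, z up.
Mind the look-alikes: they are no part of the job. What is shaped like the knife_block but pink or white is not meant.

How it is judged:
By the outcome, as a careful person would: the job done as asked, in the order asked, and still so for the second after the job is handed in, with the robot touching nothing.
It also fails if it takes over 48 s, if anything falls off the work surface, if the arm or the gripper's body presses on something with over 40 N, if the wrist force passes 120 N, or if a joint passes its speed limit or range.

### The arm

A 6-joint arm with a two-finger parallel gripper is mounted at the origin on the work surface. World frame = base frame: x ahead of the robot, y to its left, z up, the work surface at z = 0. Lengths are in mm, angles in rad, forces in N, time in s.
With the tool pointing down it reaches from about 350 to 925 mm from the base axis. Payload 6.4 kg.
Tool frame: the origin (TCP) lies on the centre line of the jaws, within the pads' length; the fingertips stand 25 mm ahead of it and the grasp point (between the pads) lies 6 mm ahead of it (env.finger_overhang is the distance from the TCP to the fingertips, in mm); z points along the fingers, y is the line along which they close (so a half turn about z gives the same grasp; the last joint's range is limited). The gripper opens to 94 mm and grips with 3 to 60 N. Pads are 16 mm wide; open, the fingers measure 119 mm over their backs; the gripper's body (75 mm by 177 mm) begins 78 mm behind the grasp point.
Start: joints at [1.157, 0.245, 1.558, -0, 1.339, -0.174], TCP at [154.377, 631.412, 202.855] pointing down, gripper open.
Joint ranges: [-3.13, 3.13], [-1.02, 2.26], [0.13, 2.54], [-0.95, 4.09], [0.21, 2.88], [-2.74, 2.74]. Speed limits (rad/s): [2.57, 2.57, 3.14, 3.14, 3.14, 3.14].

### API

Orientations are given as a unit quaternion [x, y, z, w].
In Python, from workcell import env gives the robot as it stands. The module is installed in compiled form; this text tells all that it offers.
- The arm moves only by the tool drive_tool, never from a script. Its argument "increments" is a list of rows, each a list of 5 numbers: the opening, from 0 (shut) to 1 (fully open), then the shift along the tool's x, y, z in mm, then the turn about the tool's z in degrees. A call has 1 to 12 rows; each row shifts and turns the commanded pose from where the row before left it, along the tool's axes as they then stand; what a row does not reach is not made up. A row lasts 1/10 s, in which the tool goes at most 50 mm and 8.59 degrees, less where a joint would pass 70% of its speed; a pose out of reach is approached as far as the arm can. A call is refused whole if a number of a shift passes 50 or a number of a turn 8.59, either way. A call with a gripper value outside its range is refused whole. The fingers move at their own pace and stop on an object; "force" is the grip in N (left out, the last holds). Time passes only in rows, so rows that do not move let the fingers close. It gives the time, the measured TCP pose, the force, the opening and the grip force at its end, in the units of the state.
- env.get_obs(): the state, without advancing time (a new reading comes with each control period).
- env.camera(name): name is "scene" or "top" or "wrist"; returns a dict with "image" (480x640x3 uint8, red, green, blue), "depth" (480x640 float32, mm along the optical axis (not along the pixel's ray), 0 where there is no reading), "fov_y" (degrees; the focal length in pixels is half the picture's height over the tangent of half this angle, whatever the lens; pixels are square), "cx", "cy" (the principal point, pixels), "k1" (the pictures are not rectified: a ray, as slopes to the right and down, at radius r is drawn at 1 + k1 r^2 times it, then the intrinsics apply), "position" and "rotation" of the camera in the world. Camera axes: x right, y up, looking along -z (the intrinsics and any distortion apply to the point x, -y, -z); pixel columns grow to the right and rows downward; lengths in mm; the calibration is good to about 2 mm. A picture is of the moment at which its call begins.
- env.sign_off(): hands the job in; it is judged then, once.
Trained networks look in the newest picture that a camera, given by its name, has taken for a name from the list of things; names that differ only in an ending like _2 or _b are one class to them, and where a whole thing is asked for, a point or a joint stands for the part that bears it (a point fixed in the world has none). Each returns a list of dicts, best first, with "p" (0 to 1); they miss things now and then, are a little off and sometimes report something else, mostly with a low value. They report only what shows in the picture. A call takes as long as a camera call. They do not tell look-alikes from the thing itself.
- env.look_for(target, camera): "bbox" ([left, top, right, bottom] in pixels, round what is visible of it).
- env.regions_of(target, camera): "mask" (480x640 bool, what is visible of it) and "bbox" ([left, top, right, bottom] in pixels, round what is visible of it).
- env.landmark_of(target, camera): "point" ([row, column] in pixels: a listed point, or the origin of a listed thing).
The state is a dict: "t": time; "q": joint angles; "qd": joint speeds; "joint_efforts": joint torques, N m; "eef_pos": TCP position; "orientation": TCP orientation; "force": force on the tool from outside, world axes, zero at the start; "wrist_torque": the same for the moment, N m; "width": opening from 0.0 (shut) to 1.0 (fully open); "grasp_force": force on a finger pad.
Only numpy, scipy, OpenCV 4.12 (cv2) and the standard library are available. Lean on these libraries where they do the work, as an engineer would, in place of code of your own. Each camera call takes 0.05 s, during which the arm holds its last target. There are 200 camera calls.

## Working session

There is one attempt and no reset: what is moved stays moved. The work goes in short steps, Python scripts to look and compute and a tool call to move; the robot and the scene stay as the last step left them, time stands still between calls to the robot, and variables do not carry over. Pictures are saved under pics/ and viewed, at most 10 in all, crops included, and the job is handed in when it is done.

Besides the shell and the picture viewer there is one more tool, called after ">>>" as name([rows], argument=value, ...), one row to a line, values as JSON. drive_tool: Moves the arm, as the interface text tells. Its arguments: {"type":"object","properties":{"increments":{"type":"array","items":{"type":"array","items":{"type":"number"}}},"force":{"type":"number"}},"required":["increments"]}

```bash
mkdir -p pics; cat > h.py <<'E'
import numpy as np, cv2
from workcell import env
def cam(n,save=None):
    c=env.camera(n)
    if save: cv2.imwrite('pics/'+save,c['image'][:,:,::-1])
    return c
def ray(c,row,col):
    f=240/np.tan(np.radians(c['fov_y'])/2)
    K=np.array([[f,0,c['cx']],[0,f,c['cy']],[0,0,1.]])
    p=cv2.undistortPoints(np.array([[[col,row]]],float),K,np.array([c['k1'],0,0,0.]))[0,0]
    return np.array([p[0],-p[1],-1.])
def R(c):
    r=np.array(c['rotation'],float)
    if r.shape==(3,3): return r
    from scipy.spatial.transform import Rotation as S
    return S.from_quat(r).as_matrix()
def world(c,row,col):
    d=c['depth'][int(round(row)),int(round(col))]
    return np.array(c['position'])+R(c)@(ray(c,row,col)*d)
def cloud(c,mask):
    rr,cc=np.nonzero(mask&(c['depth']>0))
    f=240/np.tan(np.radians(c['fov_y'])/2)
    K=np.array([[f,0,c['cx']],[0,f,c['cy']],[0,0,1.]])
    p=cv2.undistortPoints(np.stack([cc,rr],1)[:,None].astype(float),K,np.array([c['k1'],0,0,0.]))[:,0]
    d=c['depth'][rr,cc]
    return np.array(c['position'])+(np.stack([p[:,0],-p[:,1],-np.ones(len(p))],1)*d[:,None])@R(c).T
E
python3 - <<'E'
from h import *
np.set_printoptions(precision=1,suppress=True)
o=env.get_obs(); print(o['t'],o['eef_pos'],o['orientation'],o['force'])
for n in ['scene','top']:
    c=cam(n,n+'0.png'); print(n,c['position'],R(c).tolist(),c['fov_y'],c['k1'])
    for t in ['narrow','wide','jar','shaker','mug','knife_block']:
        for d in env.regions_of(t,n)[:3]:
            P=cloud(c,d['mask']); print(t,round(d['p'],2),d['bbox'],np.percentile(P,[2,50,98],axis=0).tolist() if len(P) else '')
    for t in ['narrow','wide','narrow_hinge','narrow_push']:
        for d in env.landmark_of(t,n)[:2]:
            print(t,round(d['p'],2),d['point'],world(c,*d['point']))
E
```

```text
0.0 [154.2 630.9 201.8] [ 0.1  1.  -0.  -0. ] [0.2 1.  0.1]
scene [ 551.5  405.2 1319.1] [[-0.9786012891435275, -0.19566867147331474, 0.06366543717350912], [0.20572893715493445, -0.9245674409034729, 0.3207033701698568], [-0.003888612056638395, 0.32693855420410606, 0.9450375973849938]] 54.16503325845351 -0.09298893476181211
narrow 0.63 [205.2, 265.9, 302.0, 373.2] [[584.1452391907667, 77.16607907882785, 8.79927616320885], [675.1467906772742, 183.05381146927738, 220.47977473312687], [764.5534299436348, 269.13315657725195, 225.27667954310735]]
wide 0.87 [179.2, 117.7, 265.8, 242.8] [[609.3634500823548, -360.3012071801227, 12.941502094912313], [698.6121626199899, -187.6787954687701, 219.5561119821797], [788.1783513354499, -98.86910056331898, 225.11701631015688]]
shaker 0.62 [286.5, 169.8, 301.1, 190.1] [[487.0914820691419, -239.14033766265743, 7.187875682824233], [506.26626493213206, -220.3858123968447, 56.118000714943264], [524.7823586198979, -211.91746157586886, 89.83299198403147]]
shaker 0.51 [205.1, 260.4, 305.5, 365.9] [[583.9267597587268, 75.54335970186602, 6.590485708241285], [674
[... 2700 characters left out ...]
494.1737827663088, 194.87508200551628]]
knife_block 0.9 [430.4, 244.5, 478.5, 301.9] [[337.645145089784, -413.3380743377318, 14.537890251468497], [405.1206804602871, -346.4782624879232, 120.72689419036624], [482.2499077904185, -315.06184414262555, 195.29889015858095]]
knife_block 0.65 [410.0, 322.1, 470.7, 390.3] [[121.91304139038132, -375.6269833728106, 5.485781457172238], [198.9390990428093, -309.15379263092046, 121.02634447699938], [274.3269846127788, -254.61105871337287, 195.50080293248658]]
narrow 0.58 [178.3, 258.4] [632.1 143.1 219.6]
wide 0.78 [176.6, 395.6] [ 638.5 -201.   214.3]
narrow_hinge 0.57 [201.0, 215.6] [574.5 248.9 216.5]
narrow_push 0.95 [199.6, 282.7] [590.2  84.8 167.8]
```

```bash
python3 - <<'E'
from h import *
np.set_printoptions(precision=2,suppress=True)
for n in ['scene','top']:
    c=cam(n)
    for t in ['narrow','wide']:
        d=env.regions_of(t,n)[0]; P=cloud(c,d['mask']); Q=P[(P[:,2]>208)&(P[:,2]<235)]
        r=cv2.minAreaRect(Q[:,:2].astype(np.float32)); print(n,t,r,cv2.boxPoints(r).tolist(),np.median(Q[:,2]))
        F=P[(P[:,2]>30)&(P[:,2]<200)&(P[:,0]<650)]
        if len(F)>20:
            v=cv2.fitLine(F[:,:2].astype(np.float32),cv2.DIST_HUBER,0,.01,.01).ravel(); print('face',v,len(F))
    a=c['image'][:,:,::-1]
    crop=(a[30:480,150:450] if n=='scene' else a[100:420,60:580])
    cv2.imwrite(f'pics/{n}1.png',cv2.resize(crop,None,fx=1.3 if n=='scene' else 1.5,fy=1.3 if n=='scene' else 1.5))
E
```

```text
scene narrow ((675.653564453125, 169.03338623046875), (183.94815063476562, 193.4944610595703), 5.9725236892700195) [[574.1119995117188, 255.6854248046875], [594.2454223632812, 63.241268157958984], [777.1951293945312, 82.38134765625], [757.0617065429688, 274.82550048828125]] 220.97565392139427
face [  0.99   0.15 615.7  257.01] 268
scene wide ((701.1166381835938, -232.9427947998047), (276.7258605957031, 185.56243896484375), 89.62779998779297) [[607.4385986328125, -370.7001037597656], [792.9970703125, -371.905517578125], [794.794677734375, -95.18548583984375], [609.2362060546875, -93.98007202148438]] 220.77026098546776
face [   0.05    1.    615.47 -190.62] 582
top narrow ((672.3787231445312, 169.313720703125), (188.36788940429688, 191.988525390625), 6.260425567626953) [[568.2885131835938, 254.46498107910156], [589.2244262695312, 63.621376037597656], [776.4689331054688, 84.16246032714844], [755.5330200195312, 275.0060729980469]] 220.180169829453
face [  0.11  -0.99 582.   158.26] 1110
top wide ((697.0612182617188, -233.177001953125), (272.9038391113281, 186.06451416015625), 89.59161376953125) [[603.0587158203125, -368.96234130859375], [789.1185302734375, -370.28857421875], [791.063720703125, -97.39166259765625], [605.00390625, -96.0654296875]] 219.8684355057204
face [   0.      1.    605.86 -232.75] 1649
```

View pics/top1.png

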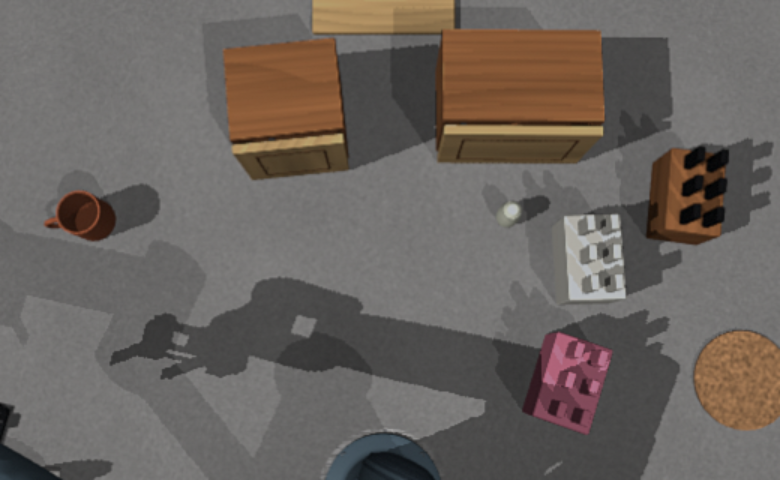

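View pics/scene1.png

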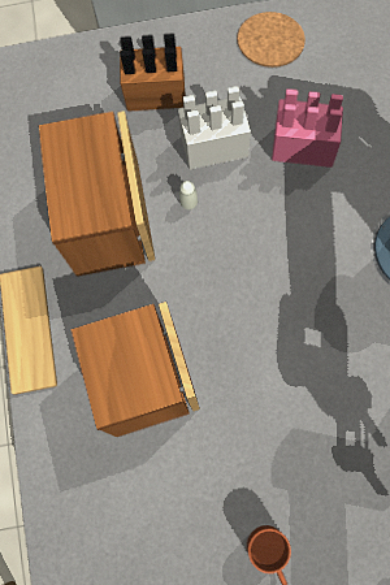

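The narrower cupboard is the left one in the top crop (285,110). It could be confused with the wide cupboard (520,95) or the oak board behind (385,15). The knife block look-alikes are the white (595,255) and pink (575,380) ones. The narrow cupboard's shut front measures 190 mm with a yaw of about 6.2°. I'll work out the approach next.

```bash
cat >> h.py <<'E'
from scipy.spatial.transform import Rotation as S
yaw=np.radians(6.2); XC=np.array([np.cos(yaw),np.sin(yaw),0]); YC=np.array([-np.sin(yaw),np.cos(yaw),0]); O=np.array([686,170.5,0])
def C(x,y,z): return O+x*XC+y*YC+[0,0,z]
def delta(*targets):
    o=env.get_obs(); T=S.from_quat(o['orientation']); p=np.array(o['eef_pos'])
    print('t',o['t'],'p',p.round(1),'F',np.round(o['force'],1),'toolx',T.as_matrix()[:,0].round(3),'tooly',T.as_matrix()[:,1].round(3))
    a=T.as_matrix()[:,0]; print('x vs XC deg',np.degrees(np.arctan2(np.cross(XC,a)[2],a@XC)))
    for t in targets: print(np.round(t,1),'tool delta',(T.inv().apply(t-p)).round(1)); p=t
E
python3 - <<'E'
from h import *
delta(C(-180,-68,200),C(-118,-68,200))
c=cam('top'); cv2.imwrite('pics/close.png',cv2.resize(c['image'][110:230,195:310,::-1],None,fx=5,fy=5))
E
```

```text
t 1.4 p [154.4 631.4 202.9] F [ 0.1  0.5 -1.1] toolx [-0.971  0.237  0.   ] tooly [0.237 0.971 0.   ]
x vs XC deg 160.0618872811426
[514.4  83.5 200. ] tool delta [-479.9 -446.8    2.9]
[576.   90.2 200. ] tool delta [-58.3  21.1   0. ]
```

View pics/close.png

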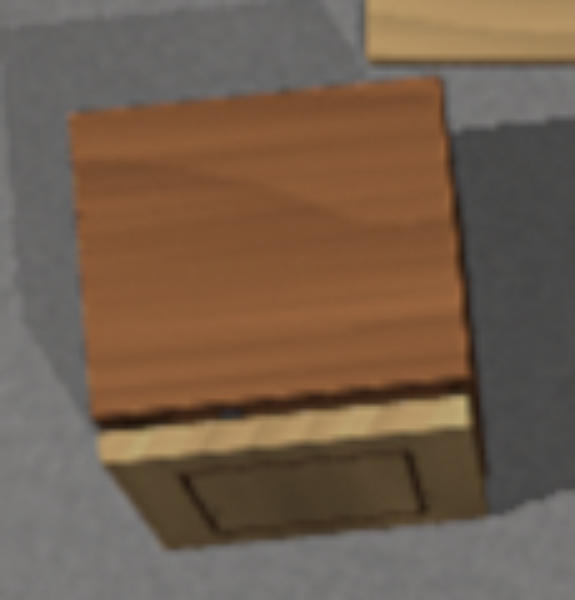

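The crop shows the narrow cupboard shut: door top edge along the front at about (285,430), free edge at right (470,410). I'll move to the pre-push pose.

>>> drive_tool([
  [0, -15, -14, 0, 0],
  [0, -30, -28, 0, 0],
  [0, -30, -28, 0, 0],
  [0, -30, -28, 0, 0],
  [0, -30, -28, 0, 0],
  [0, -30, -28, 0, 0],
  [0, -30, -28, 0, 0],
  [0, -30, -28, 0, 0],
  [0, -30, -28, 0, 0],
  [0, -30, -28, 0, 0],
  [0, -30, -28, 0, 0],
  [0, -30, -28, 0, 0],
], force=20)

```text
t: 2.65
eef_pos: [413.8, 235.2, 203.2]
orientation: [0.12, 0.993, 0.0, 0.0]
force: [0.5, 0.2, -0.9]
width: 0.021
grasp_force: 0.0
```

>>> drive_tool([
  [0, -30, -28, 0, 0],
  [0, -30, -28, 0, 0],
  [0, -30, -28, 0, 0],
  [0, -30, -28, 0, 0],
  [0, -15, -13, 0, 0],
  [0, 0, 0, 0, -6.6],
  [0, 0, 0, 0, -6.7],
  [0, 0, 0, 0, -6.7],
  [0, 0, 0, 0, 0],
  [0, 0, 0, 0, 0],
])

```text
t: 3.65
eef_pos: [514.5, 83.2, 202.9]
orientation: [-0.053, 0.999, 0.0, 0.0]
force: [-0.6, -0.1, 0.4]
width: 0.006
grasp_force: 0.0
```

```bash
python3 - <<'E'
from h import *
delta(C(-180,-68,200),C(-112,-68,200))
E
```

```text
t 3.65 p [514.5  83.2 202.9] F [-0.6 -0.1  0.4] toolx [-0.994 -0.107 -0.   ] tooly [-0.107  0.994  0.   ]
x vs XC deg 179.92298106792282
[514.4  83.5 200. ] tool delta [0.  0.2 2.9]
[582.   90.8 200. ] tool delta [-68.    0.1   0. ]
```

>>> drive_tool([
  [0, -20, 0, 8, 0],
  [0, -20, 0, 0, 0],
  [0, -15, 0, 0, 0],
  [0, -6, 0, 0, 0],
  [0, -2, 0, 0, 0],
  [0, -2, 0, 0, 0],
  [0, -2, 0, 0, 0],
  [0, 0, 0, 0, 0],
])

```text
t: 4.45
eef_pos: [580.5, 90.5, 194.9]
orientation: [-0.055, 0.999, 0.0, -0.001]
force: [-1.0, 0.1, 1.0]
width: 0.005
grasp_force: 1.0
```

>>> drive_tool([
  [0, -2, 0, 0, 0],
  [0, -2, 0, 0, 0],
  [0, -2, 0, 0, 0],
  [0, 0, 0, 0, 0],
])

```text
t: 4.85
eef_pos: [586.0, 91.2, 194.8]
orientation: [-0.055, 0.998, 0.0, -0.002]
force: [-8.5, -0.1, 4.5]
width: 0.006
grasp_force: 3.8
```

Contact made. I'll press on to the stop.

>>> drive_tool([
  [0, -1.5, 0, 0, 0],
  [0, -1.5, 0, 0, 0],
  [0, 0, 0, 0, 0],
])

```text
t: 5.15
eef_pos: [586.2, 91.2, 194.8]
orientation: [-0.055, 0.998, -0.0, -0.006]
force: [-19.2, -2.4, 11.4]
width: 0.007
grasp_force: 9.5
```

The position is holding while the force rises, so this is the stop. I'll retract now.

>>> drive_tool([
  [0, 30, 0, 0, 0],
  [0, 40, 0, 0, 0],
  [0, 40, 0, 0, 0],
  [0, 30, 0, 0, 0],
  [0, 20, 0, 0, 0],
  [0, 0, 0, 0, 0],
  [0, 0, 0, 0, 0],
  [0, 0, 0, 0, 0],
  [0, 0, 0, 0, 0],
  [0, 0, 0, 0, 0],
  [0, 0, 0, 0, 0],
  [0, 0, 0, 0, 0],
])

```text
t: 6.35
eef_pos: [431.1, 74.1, 194.8]
orientation: [-0.055, 0.999, 0.0, -0.0]
force: [-0.1, 0.3, 0.1]
width: 0.001
grasp_force: 0.0
```

```bash
python3 - <<'E'
from h import *
for n in ['top','scene']:
    c=cam(n); a=c['image'][:,:,::-1]
    a=a[100:300,180:380] if n=='top' else a[240:400,180:380]
    cv2.imwrite(f'pics/{n}2.png',cv2.resize(a,None,fx=2.8,fy=2.8))
    for d in env.regions_of('narrow_door',n)[:2]:
        P=cloud(c,d['mask']); print(n,d['p'],d['bbox'])
        Q=P[(P[:,2]>208)&(P[:,2]<222)]; L=np.stack([(Q-O)@XC,(Q-O)@YC],1); print(np.percentile(L,[1,50,99],axis=0).round(1).tolist()); L=L[(L[:,0]<-112)]
        if len(L): print(cv2.minAreaRect(L.astype(np.float32)),len(L), np.degrees(np.arctan2(*(cv2.fitLine(L.astype(np.float32),cv2.DIST_HUBER,0,.01,.01).ravel()[:2]))))
    for d in env.landmark_of('narrow_push',n)[:1]: print(d['p'],(world(c,*d['point'])-O)@np.stack([XC,YC],1),world(c,*d['point']))
delta()
E
```

```text
top 0.8 [216.1, 199.2, 251.5, 227.7]
[[-156.6, 7.8], [-127.1, 48.1], [-95.8, 87.9]]
((-130.07113647460938, 43.173255920410156), (86.1183090209961, 16.750593185424805), 56.15807342529297) 188 30.720123
top 0.67 [387.5, 231.9, 408.8, 249.4]Traceback (most recent call last):
  File "<stdin>", line 8, in <module>
    return _quantile_unchecked(
        a, q, axis, out, overwrite_input, method, keepdims, weights)
    return _ureduce(a,
                    func=_quantile_ureduce_func,
    ...<5 lines>...
                    overwrite_input=overwrite_input,
                    method=method)
    r = func(a, **kwargs)
    result = _quantile(arr,
                       quantiles=q,
    ...<2 lines>...
                       out=out,
                       weights=wgt)
    slices_having_nans = np.isnan(arr[-1, ...])
                                  ~~~^^^^^^^^^
IndexError: index -1 is out of bounds for axis 0 with size 0
```

View pics/top2.png

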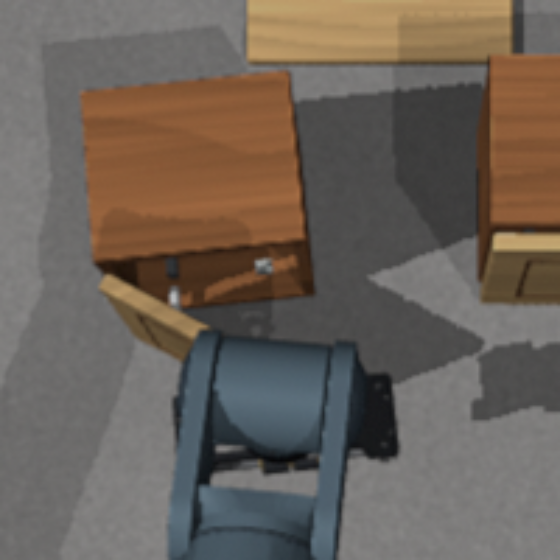

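The view shows the door ajar: hinge at (105,285), leaf running to (200,340), about 0.58 rad. The gripper is clear and the wide cupboard is still shut. I'll go round the free edge and in behind the door.

>>> drive_tool([
  [0, 0, -20, 0, 0],
  [0, 0, -30, 0, 0],
  [0, 0, -15, 0, 0],
  [0, -15, 0, 0, 0],
  [0, -30, 0, 0, 0],
  [0, -30, 0, 0, 0],
  [0, -30, 0, 0, 0],
  [0, -24, 0, 0, 0],
  [0, 0, 0, 0, 0],
])

```text
t: 7.35
eef_pos: [567.9, 23.5, 194.5]
orientation: [-0.055, 0.998, 0.0, -0.0]
force: [-0.2, -0.0, 0.8]
width: 0.003
grasp_force: 0.0
```

```bash
python3 - <<'E'
from h import *
delta(C(-135,-43,195),C(-161.6,-43.3,195))
c=cam('scene'); cv2.imwrite('pics/scene2.png',cv2.resize(c['image'][200:400,180:380,::-1],None,fx=2.8,fy=2.8))
E
```

```text
t 7.35 p [567.9  23.5 194.5] F [-0.2 -0.   0.8] toolx [-0.994 -0.109  0.   ] tooly [-0.109  0.994  0.   ]
x vs XC deg -179.91617857300082
[556.4 113.2 195. ] tool delta [ 1.6 90.4 -0.5]
[530. 110. 195.] tool delta [26.6 -0.3  0. ]
```

View pics/scene2.png

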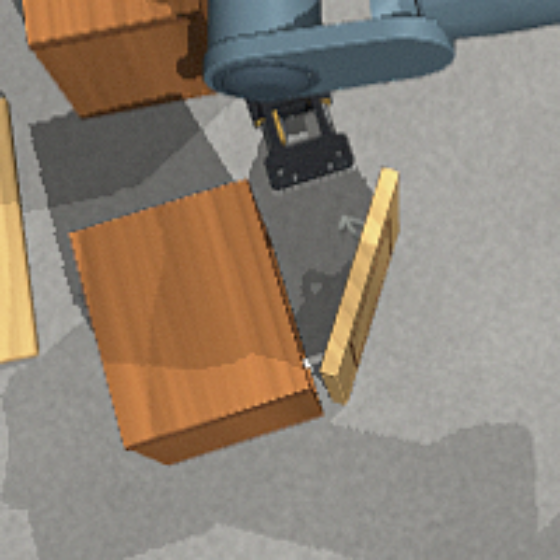

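The gripper (305,150) is level with the gap between the carcass edge (250,190) and the door's free edge (388,180). I'll go in and start the swing.

>>> drive_tool([
  [0, 0, 20, 0, 0],
  [0, 0, 30, 0, 0],
  [0, 0, 25, 0, 0],
  [0, 0, 15, 0, 0],
  [0, 6, 0, 0, 0],
  [0, 7, 0, 0, 0],
  [0, 7, 0, 0, 0],
  [0, 6, 0, 0, 0],
  [0, 6.5, 3.5, 0, 0],
  [0, 6.5, 3.5, 0, 0],
  [0, 6.5, 3.5, 0, 0],
  [0, 6.5, 3.5, 0, 0],
])

```text
t: 8.6
eef_pos: [502.7, 121.5, 194.9]
orientation: [-0.055, 0.999, 0.0, 0.0]
force: [-0.1, 0.3, -1.2]
width: 0.005
grasp_force: 0.2
```

>>> drive_tool([
  [0, 5.5, 5, 0, 0],
  [0, 5.5, 5, 0, 0],
  [0, 5.5, 5, 0, 0],
  [0, 6, 4, 0, 0],
  [0, 4.5, 6, 0, 0],
  [0, 4.5, 6, 0, 0],
  [0, 4.5, 6, 0, 0],
  [0, 4.5, 5, 0, 0],
])

```text
t: 9.4
eef_pos: [458.0, 159.0, 194.9]
orientation: [-0.055, 0.999, -0.0, -0.0]
force: [1.1, -0.9, -0.1]
width: 0.005
grasp_force: 0.2
```

```bash
python3 - <<'E'
from h import *
delta(C(-228,13,195),C(-242,39,195),C(-250,68,195),C(-251,79.5,195))
c=cam('scene'); cv2.imwrite('pics/scene3.png',cv2.resize(c['image'][200:400,180:380,::-1],None,fx=2.8,fy=2.8))
E
```

```text
t 9.4 p [458.  159.  194.9] F [ 1.1 -0.9 -0.1] toolx [-0.994 -0.109  0.   ] tooly [-0.109  0.994 -0.   ]
x vs XC deg -179.92732316348997
[457.9 158.8 195. ] tool delta [ 0.1 -0.2 -0.1]
[441.2 183.1 195. ] tool delta [14. 26.  0.]
[430.1 211.1 195. ] tool delta [ 8. 29.  0.]
[427.9 222.4 195. ] tool delta [ 1.  11.5 -0. ]
```

View pics/scene3.png

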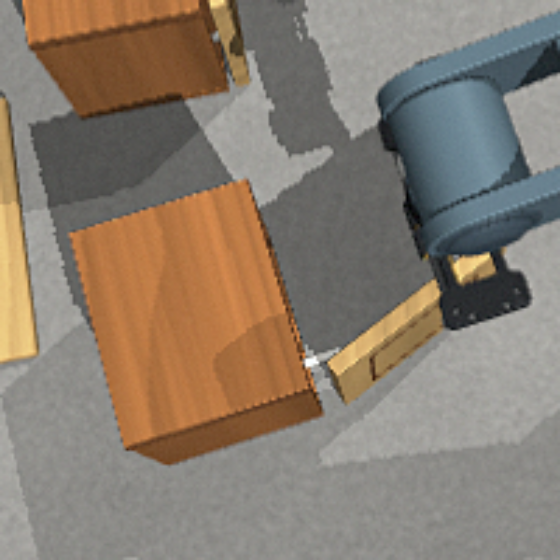

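The door has swung along with the fingers: leaf from (335,375) to (490,265). I'll continue past square.

>>> drive_tool([
  [0, 3.5, 6.5, 0, 0],
  [0, 3.5, 6.5, 0, 0],
  [0, 3.5, 6.5, 0, 0],
  [0, 3.5, 6.5, 0, 0],
  [0, 2, 7, 0, 0],
  [0, 2, 7, 0, 0],
  [0, 2, 7, 0, 0],
  [0, 2, 8, 0, 0],
  [0, 0.5, 5, 0, 0],
  [0, 0.5, 4, 0, 0],
  [0, 0, 3, 0, 0],
  [0, 0, 1, 0, 0],
])

```text
t: 10.65
eef_pos: [428.0, 223.9, 194.8]
orientation: [-0.055, 0.999, -0.0, -0.0]
force: [0.9, -1.1, 0.9]
width: 0.006
grasp_force: 0.2
```

>>> drive_tool([
  [0, 0, 0, 0, 0],
  [0, 0, -10, 0, 0],
  [0, 0, -25, 0, 0],
  [0, 0, -40, 0, 0],
  [0, 0, -40, 0, 0],
  [0, 0, -40, 0, 0],
  [0, 0, -40, 0, 0],
  [0, 0, -30, 0, 0],
  [0, 0, 0, 0, 0],
  [0, 0, 0, 0, 0],
])

```text
t: 11.65
eef_pos: [452.5, -0.7, 194.8]
orientation: [-0.054, 0.999, 0.0, -0.0]
force: [-0.4, 0.3, 0.7]
width: 0.008
grasp_force: 0.0
```

```bash
python3 - <<'E'
from h import *
delta()
c=cam('top'); cv2.imwrite('pics/top3.png',cv2.resize(c['image'][100:420,60:580,::-1],None,fx=1.5,fy=1.5))
for d in env.regions_of('narrow_door','top')[:1]:
    P=cloud(c,d['mask']); Q=P[(P[:,2]>205)&(P[:,2]<222)]; L=np.stack([(Q-O)@XC,(Q-O)@YC],1); L=L[L[:,0]<-95]
    print(d['p'],len(L),cv2.minAreaRect(L.astype(np.float32)))
E
```

```text
t 11.65 p [452.5  -0.7 194.8] F [-0.4  0.3  0.7] toolx [-0.994 -0.107  0.   ] tooly [-0.107  0.994  0.   ]
x vs XC deg 179.94415884119522
0.68 499 ((-198.74984741210938, 97.56999206542969), (17.797767639160156, 185.6366729736328), 82.42323303222656)
```

View pics/top3.png

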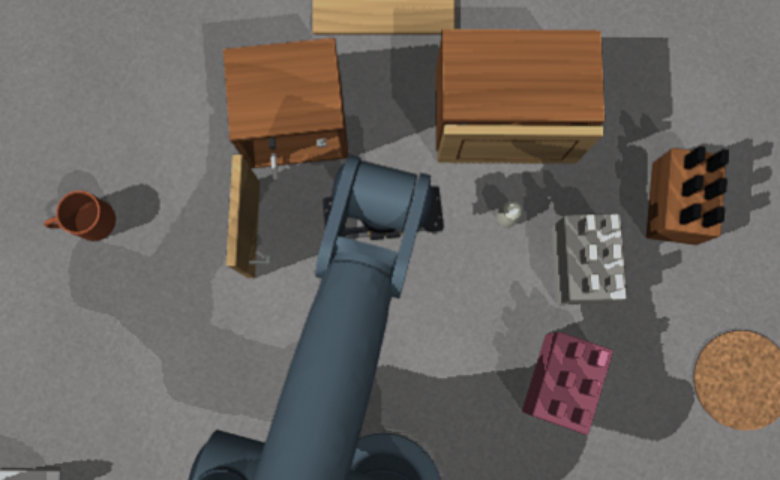

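The narrow door stands about 1.70 rad open, with the leaf from (237,155) to (240,275). The wide cupboard is shut, the mug, shaker and blocks haven't moved, and the arm is clear.

```bash
python3 -c "
from workcell import env
print(env.sign_off())"
```

```text
the job is handed in; nothing more can be done
None
```

The narrow cupboard's door was popped ajar and swung past square to about 1.70 rad, where it stays; the wide cupboard is shut, the other things on the counter haven't moved, the jar inside was not checked, and the job was handed in about 12 s into the 48 s limit.

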